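# Pack the passed modules and load the next one for test

### The job

Put the three green-capped modules upright into the blue tray, one in each compartment. Only when all three are in, set the yellow-capped module upright on the middle of the sprung stage of the orange test fixture, its long side along the plate's long side, and hold it down until the latch keeps the stage fully down. Leave the red-capped rejects where they stand.

Things in the scene. Friction and masses are not known exactly. Their poses are not given: they have to be found in the camera images.
- pass_a: Small black plug-in electronics module, standing upright, GREEN cap on top (tested good). Lower block 50 (its x) x 30 (its y) x 26 mm high, on it a 34 x 30 mm upper block up to 38 mm and a 31 x 27 mm coloured cap: 40 mm high in all, about 90 g. Origin: centre of its underside; z up. Grip it across its 30 mm width (its y).
- pass_b: Small black plug-in electronics module, standing upright, GREEN cap on top (tested good). Lower block 50 (its x) x 30 (its y) x 26 mm high, on it a 34 x 30 mm upper block up to 38 mm and a 31 x 27 mm coloured cap: 40 mm high in all, about 90 g. Origin: centre of its underside; z up. Grip it across its 30 mm width (its y).
- pass_c: Small black plug-in electronics module, standing upright, GREEN cap on top (tested good). Lower block 50 (its x) x 30 (its y) x 26 mm high, on it a 34 x 30 mm upper block up to 38 mm and a 31 x 27 mm coloured cap: 40 mm high in all, about 90 g. Origin: centre of its underside; z up. Grip it across its 30 mm width (its y).
- untested: Small black plug-in electronics module, standing upright, YELLOW cap on top (not yet tested). Lower block 50 (its x) x 30 (its y) x 26 mm high, on it a 34 x 30 mm upper block up to 38 mm and a 31 x 27 mm coloured cap: 40 mm high in all, about 90 g. Origin: centre of its underside; z up. Grip it across its 30 mm width (its y).
- reject_a: Small black plug-in electronics module, standing upright, RED cap on top (reject, not to be moved). Lower block 50 (its x) x 30 (its y) x 26 mm high, on it a 34 x 30 mm upper block up to 38 mm and a 31 x 27 mm coloured cap: 40 mm high in all, about 90 g. Origin: centre of its underside; z up. Grip it across its 30 mm width (its y).
- reject_b: Small black plug-in electronics module, standing upright, RED cap on top (reject, not to be moved). Lower block 50 (its x) x 30 (its y) x 26 mm high, on it a 34 x 30 mm upper block up to 38 mm and a 31 x 27 mm coloured cap: 40 mm high in all, about 90 g. Origin: centre of its underside; z up. Grip it across its 30 mm width (its y).
- tray: Blue open tray, fixed to the table, 100 (its x) x 235 (its y) x 16 mm high, walls and floor 4 mm thick, so the inner floor is 4 mm above its origin. Two dividers as high as the walls part it along y into three equal compartments, each about 92 x 73 mm inside, centred at y = -77, 0 and +77 mm. Origin: centre of its underside; z up.
- stage_top (a point): Top centre of the sprung stage, an aluminium plate 70 (its x) x 50 (its y) mm with black corner marks on the fixed orange test fixture (170 x 150 mm, top at 45 mm). z up. Plate top 69 mm above the table when up, 55 mm latched. Past its +x edge: a latch bolt with a red nose (36 to 60 mm from the centre, up to 65 mm high) and a read-out box (65 mm from the centre, 66 mm high).
- stage (a joint): Downward travel of the sprung stage in m: 0 = up, 0.014 = fully down. It pushes back with about 7 to 9 N at first; past about half travel the latch bolt takes over, snaps it fully down and keeps it there. Let go earlier and it springs back up. The weight of a module does not press it down.

How it is judged:
By the outcome, as a careful person would: the job done as asked, in the order asked, and still so for the second after the job is handed in, with the robot touching nothing.
It also fails if it takes over 106 s, if anything falls off the work surface, if the arm or the gripper's body presses on something with over 40 N, if the wrist force passes 120 N, or if a joint passes its speed limit or range.

### The arm

A 6-joint arm with a two-finger parallel gripper is mounted at the origin on the work surface. World frame = base frame: x ahead of the robot, y to its left, z up, the work surface at z = 0. Lengths are in m, angles in rad, forces in N, time in s.
With the tool pointing down it reaches from about 0.35 to 0.975 m from the base axis. Payload 4.9 kg.
Tool frame: the origin (TCP) lies midway between the tips of the shut fingers; the grasp point (between the pads) lies 19 mm behind it; z points along the fingers, y is the line along which they close (so a half turn about z gives the same grasp; the last joint's range is limited). The gripper opens to 85 mm and grips with 20 to 120 N. Pads are 22 mm wide; open, the fingers measure 114 mm over their backs; the gripper's body (76 mm by 85 mm) begins 54 mm behind the grasp point. The pads swing forward as they close: fully open they stand 13 mm farther back than shut.
Start: joints at [-1.315, 0.053, 1.613, -0, 1.476, -0.119], TCP at [0.229, -0.582, 0.231] pointing down, gripper open.
Joint ranges: [-3.01, 3.01], [-1.01, 2.22], [0.06, 2.58], [-1.02, 4.17], [0.09, 2.62], [-3.14, 3.14]. Speed limits (rad/s): [2.57, 2.57, 3.14, 3.14, 3.14, 3.14].

### API

Orientations are given as a rotation vector (axis times angle).
In Python, from station import ctrl gives the robot as it stands. The module is installed in compiled form; this text tells all that it offers.
- The arm moves only by the shell command python3 -m handwheel 'ROWS' [OPENING] [FORCE]. ROWS is JSON, a list of rows, each a list of 2 entries, a list of its own where there are three numbers: the shift along the tool's x, y, z in cm, then the turn, a rotation vector about the tool's x, y, z in rad. In form: [[[tx, ty, tz], [ax, ay, az]], ...]. A call has 1 to 5 rows; each row is the pose to reach, as a shift and turn from the pose commanded when the call began, along the tool's axes at that moment; what a row does not reach only later rows make up. A row lasts 1/8 s, in which the tool goes at most 62.5 mm and 10.7 degrees, less where a joint would pass 70% of its speed; a pose out of reach is approached as far as the arm can. A call with a gripper value outside its range is refused whole. OPENING is the gripper's target within -1 to 1 (shut at 1, half-way at 0, fully open at -1), set as the call begins (- or left out, the last holds). The fingers move at their own pace and stop on an object; FORCE is the grip in N (left out, the last holds). Time passes only in rows, so rows that repeat a pose let the fingers close. It gives the time, the measured TCP pose, the force, the opening and the grip force at its end, in the units of the state.
- ctrl.get_obs(): the state, without advancing time (a new reading comes with each control period).
- ctrl.get_image(name): name is "scene" or "top"; returns the picture (400x640x3 uint8, blue, green, red); there is no depth.
- ctrl.calibration(name): a dict with "fx", "fy", "cx", "cy" (pixels), "R" (3x3) and "t" (3): a world point X has camera coordinates R X + t. Camera axes: x right, y down, z forward; pixel columns grow to the right and rows downward; lengths in m; the calibration is good to about 2 mm. A picture is of the moment at which its call begins. calibration takes no time and is no camera call.
- ctrl.finish_job(): hands the job in; it is judged then, once.
Trained networks look in the newest picture that a camera, given by its name, has taken for a name from the list of things; names that differ only in an ending like _2 or _b are one class to them, and where a whole thing is asked for, a point or a joint stands for the part that bears it (a point fixed in the world has none). Each returns a list of dicts, best first, with "score" (0 to 1); they miss things now and then, are a little off and sometimes report something else, mostly with a low value. They report only what shows in the picture. A call takes as long as a camera call.
- ctrl.look_for(camera, query): "position" ([column, row] in pixels, amid what is visible of it).
- ctrl.landmark_of(camera, query): "position" ([column, row] in pixels: a listed point, or the origin of a listed thing).
The state is a dict: "t": time; "q": joint angles; "dq": joint speeds; "effort": joint torques, N m; "tool_pos": TCP position; "tool_rot": TCP orientation; "contact_force": force on the tool from outside, world axes, zero at the start; "wrist_torque": the same for the moment, N m; "opening": finger opening in m; "grip_force": force on a finger pad.
Only numpy, scipy, OpenCV 4.12 (cv2) and the standard library are available. Lean on these libraries where they do the work, as an engineer would, in place of code of your own. Each camera call takes 0.05 s, during which the arm holds its last target. There are 200 camera calls.

## Working session

There is one attempt and no reset: what is moved stays moved. The work goes in short steps, Python scripts to look and compute and a shell command to move; the robot and the scene stay as the last step left them, time stands still between calls to the robot, and variables do not carry over. Pictures are saved under pics/ and viewed, at most 14 in all, crops included, and the job is handed in when it is done.

```bash
mkdir -p pics
python3 - <<'E'
from station import ctrl
import cv2,numpy as np
for n in("top","scene"):
    cv2.imwrite(f"pics/{n}0.png",ctrl.get_image(n))
    c=ctrl.calibration(n);print(n,c)
    for q in("pass_a","untested","reject_a","tray","stage_top"):
        print(q,[(np.round(d["position"]).tolist(),round(d["score"],2)) for d in ctrl.landmark_of(n,q)])
o=ctrl.get_obs();print(o)
E
```

```text
top {'fx': 375.6626330466669, 'fy': 375.6626330466669, 'cx': 323.10413756550935, 'cy': 199.95484041413135, 'R': array([[-7.10411678e-03, -9.99973822e-01, -1.37368460e-03],
       [-9.93853770e-01,  7.21238705e-03, -1.10465676e-01],
       [ 1.10472691e-01,  5.80480557e-04, -9.93878990e-01]]), 't': array([0.02500082, 0.5602057 , 0.83458882])}
pass_a [([305.0, 253.0], 0.8), ([302.0, 211.0], 0.67), ([352.0, 167.0], 0.55)]
untested [([299.0, 163.0], 0.53), ([300.0, 207.0], 0.39)]
reject_a [([358.0, 249.0], 0.85), ([209.0, 231.0], 0.65), ([362.0, 196.0], 0.64)]
tray [([443.0, 234.0], 0.88)]
stage_top [([212.0, 231.0], 0.83)]
scene {'fx': 425.1771142294056, 'fy': 425.1771142294056, 'cx': 319.5734631190361, 'cy': 199.06486192670621, 'R': array([[ 0.18964651,  0.98179063,  0.01101653],
       [ 0.83921649, -0.15626181, -0.52086268],
       [-0.50965664,  0.10802504, -0.85356939]]), 't': array([-0.09056806, -0.43655186,  1.29231281])}
pass_a [([340.0, 164.0], 0.75), ([313.0, 253.0], 0.75), ([359.0, 203.0], 0.65)]
untested [([370.0, 244.0], 0.7)]
reject_a [([296.0, 222.0], 0.91), ([292.0, 176.0], 0.55)]
tray [([217.0, 206.0], 0.71), ([313.0, 255.0], 0.67), ([299.0, 224.0], 0.21)]
stage_top [([433.0, 154.0], 0.56)]
{'t': 0.6, 'q': array([-1.31504929e+00,  5.26873378e-02,  1.61286870e+00,  4.24272141e-06,
        1.47596573e+00, -1.19010666e-01]), 'dq': array([-0.00085833, -0.00176179, -0.00058195,  0.00037973, -0.00245251,
        0.00077974]), 'effort': array([ 2.65506606e-04, -3.93409896e+01, -3.70230496e+01, -5.67144787e-05,
        7.78458070e-04, -3.48647959e-06]), 'tool_pos': array([ 0.22877582, -0.58162885,  0.23133015]), 'tool_rot': array([3.08653278e+00, 5.85215549e-01, 1.42254245e-05]), 'contact_force': array([ 0.35943153, -0.20022383, -0.07383764]), 'wrist_torque': array([-0.01268301,  0.02380042,  0.03975707]), 'grip_force': 0.0, 'opening': 0.08561948745881516}
```

View pics/top0.png

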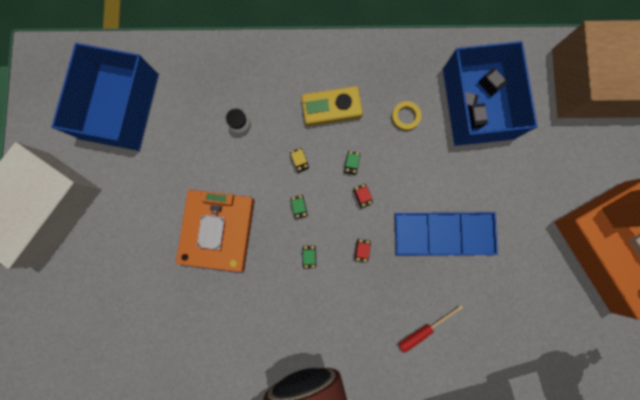

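View pics/scene0.png

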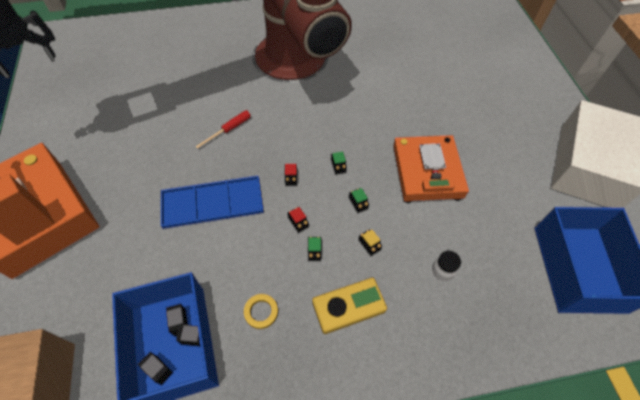

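Top view: green caps are near (353,161), (299,206) and (309,256), yellow near (299,159), red near (363,195) and (363,250). The tray is near (445,234), and the stage plate is near (211,232) with its latch towards the top of the image. The scene view agrees. Next I'll segment these to get positions and yaw.

```bash
cat > h.py <<'E'
from station import ctrl
import cv2,numpy as np
from scipy.spatial.transform import Rotation as Ro
def back(n,uv,z):
    c=ctrl.calibration(n);R=np.array(c["R"]);t=np.array(c["t"])
    d=R.T@np.array([(uv[0]-c["cx"])/c["fx"],(uv[1]-c["cy"])/c["fy"],1]);o=-R.T@t
    return (o+d*(z-o[2])/d[2])[:2]
def proj(n,X):
    c=ctrl.calibration(n);p=np.array(c["R"])@np.array(X)+np.array(c["t"])
    return np.array([c["fx"]*p[0]/p[2]+c["cx"],c["fy"]*p[1]/p[2]+c["cy"]])
HUE={"green":(45,85),"yellow":(20,34),"red":(172,8),"blue":(105,125)}
def mask(im,col):
    h,s,v=[a.astype(int) for a in cv2.split(cv2.cvtColor(im,cv2.COLOR_BGR2HSV))]
    a,b=HUE[col];hm=(h>=a)&(h<=b) if a<b else (h>=a)|(h<=b)
    return (hm&(s>110)&(v>70)).astype(np.uint8)
def blobs(im,col,lo,hi):
    n,l,st,ce=cv2.connectedComponentsWithStats(mask(im,col))
    return [(ce[i],st[i,4],l==i) for i in range(1,n) if lo<=st[i,4]<=hi]
def rect(n,pts,z):
    w=np.array([back(n,p,z) for p in pts],np.float32)*1000
    (c,(a,b),th)=cv2.minAreaRect(w)
    if a<b:a,b,th=b,a,th+90
    return np.round(c,1),round(a),round(b),round((th+90)%180-90,1)
def hull(m): ys,xs=np.nonzero(m);return cv2.convexHull(np.stack([xs,ys],1).astype(np.int32))[:,0]
def bodyyaw(n,im,ce):
    # principal axis of cap + dark body pixels round the cap
    g=im.max(2);yy,xx=np.mgrid[:im.shape[0],:im.shape[1]]
    near=np.hypot(xx-ce[0],yy-ce[1])<17
    hsv=cv2.cvtColor(im,cv2.COLOR_BGR2HSV)
    m=(near&((g<55)|(hsv[...,1]>100))).astype(np.uint8)
    k,l=cv2.connectedComponents(m);m=l==l[int(round(ce[1])),int(round(ce[0]))]
    ys,xs=np.nonzero(m);w=np.array([back(n,p,.026) for p in zip(xs,ys)])
    e,v=np.linalg.eigh(np.cov(w.T));a=np.degrees(np.arctan2(v[1,1],v[0,1]))
    return round((a+90)%180-90,1),m.sum(),round(float((e[1]/e[0])**.5),2),np.round(w.mean(0)*1000)
E
python3 - <<'E'
from h import *
for n in("top","scene"):
    im=ctrl.get_image(n)
    for col in("green","yellow","red"):
        for ce,ar,m in blobs(im,col,35,260):
            p=back(n,ce,.04)*1000
            print(n,col,np.round(ce),ar,np.round(p),bodyyaw(n,im,ce))
    for ce,ar,m in blobs(im,"blue",1500,9000): print(n,"blue",np.round(ce),ar,rect(n,hull(m),.016))
im=ctrl.get_image("top")
a=im[135:275,170:310];b=im[140:280,290:430]
cv2.imwrite("pics/crop1.png",cv2.resize(np.hstack([a,b]),(800,400),interpolation=cv2.INTER_CUBIC))
h=cv2.cvtColor(im,cv2.COLOR_BGR2HSV);m=((h[...,1]<45)&(h[...,2]>125)).astype(np.uint8);m[:, :170]=0;m[:,270:]=0;m[:190]=0;m[290:]=0
k,l,st,ce=cv2.connectedComponentsWithStats(m);i=1+st[1:,4].argmax();print("plate",ce[i],st[i],rect("top",hull(l==i),.069))
E
```

```text
top green [352. 161.] 134 [649. -46.] (np.float64(-14.8), np.int64(208), 1.83, array([647., -46.]))
top green [298. 206.] 142 [546.  78.] (np.float64(11.6), np.int64(206), 1.63, array([546.,  78.]))
top green [309. 257.] 153 [432.  54.] (np.float64(5.8), np.int64(195), 1.46, array([430.,  55.]))
top yellow [299. 159.] 218 [656.  77.] (np.float64(20.6), np.int64(251), 1.72, array([657.,  77.]))
top yellow [233. 263.] 36 [419. 224.] (np.float64(-78.4), np.int64(629), 1.18, array([427., 231.]))
top red [363. 194.] 191 [571. -70.] (np.float64(15.9), np.int64(257), 1.3, array([572., -71.]))
top red [363. 250.] 198 [445. -67.] (np.float64(-11.4), np.int64(252), 1.41, array([445., -68.]))
top red [326. 395.] 252 [137.  18.] (np.float64(-76.0), np.int64(401), 2.07, array([136.,  11.]))
top blue [104.  99.] 3400 (array([831.3, 569.5]), 222, 167, -11.4)
top blue [490.  95.] 2691 (array([ 833. , -398.5]), 222, 167, 5.8)
top blue [446. 234.] 4237 (array([ 482. , -262.6]), 234, 95, 89.6)
scene green [338. 158.] 100 [434.  55.] (np.float64(-5.4), np.int64(239), 2.01, array([439.,  55.]))
scene gre
[... 277 characters left out ...]
ray([ 297., -688.]))
scene yellow [371. 238.] 195 [660.  78.] (np.float64(5.3), np.int64(359), 1.38, array([663.,  78.]))
scene red [261.  46.] 54 [ -8. -81.] (np.float64(-20.5), np.int64(497), 2.24, array([-11., -65.]))
scene red [290. 169.] 131 [447. -66.] (np.float64(-6.1), np.int64(237), 2.25, array([451., -67.]))Traceback (most recent call last):
  File "<stdin>", line 7, in <module>
  File "h.py", line 32, in bodyyaw
    ys,xs=np.nonzero(m);w=np.array([back(n,p,.026) for p in zip(xs,ys)])
                                    ~~~~^^^^^^^^^^
  File "h.py", line 5, in back
    c=ctrl.calibration(n);R=np.array(c["R"]);t=np.array(c["t"])
ValueError: time passes only in moves, steps and waits
```

```bash
sed -i 's/^def back/import functools\n@functools.cache\ndef cal(n): return ctrl.calibration(n)\ndef back/; s/c=ctrl.calibration(n)/c=cal(n)/' h.py
python3 - <<'E'
from h import *
im=ctrl.get_image("top")
a=im[135:275,170:310];b=im[140:280,290:430]
cv2.imwrite("pics/crop1.png",cv2.resize(np.hstack([a,b]),(800,400),interpolation=cv2.INTER_CUBIC))
# yaw from cap minAreaRect on subpixel upsampled
big=cv2.resize(im,None,fx=4,fy=4,interpolation=cv2.INTER_CUBIC)
for col in("green","yellow"):
    for ce,ar,m in blobs(big,col,1200,4500):
        print(col,np.round(ce/4,1),rect("top",hull(m)/4,.04))
h=cv2.cvtColor(im,cv2.COLOR_BGR2HSV);m=((h[...,1]<45)&(h[...,2]>125)).astype(np.uint8);m[:, :170]=0;m[:,270:]=0;m[:190]=0;m[290:]=0
k,l,st,ce=cv2.connectedComponentsWithStats(m);i=1+st[1:,4].argmax();print("plate",ce[i],st[i],rect("top",hull(l==i),.069))
o=((h[...,0]<16)&(h[...,1]>150)&(h[...,2]>100)).astype(np.uint8);k,l,st,ce=cv2.connectedComponentsWithStats(o)
for i in range(1,k):
    if st[i,4]>1500 and ce[i][0]<300:print("fix",st[i],rect("top",hull(l==i),.045))
E
```

```text
green [352.4 161.3] (array([649.3, -47.3]), 32, 25, -11.4)
green [298.5 206.2] (array([545.7,  77.2]), 33, 26, 14.6)
green [309. 257.] (array([430.6,  53.3]), 32, 26, 1.6)
yellow [299.1 159. ] (array([653.4,  75.3]), 48, 29, 21.6)
plate [210.52266289 231.77478754] [198 215  26  34 706] (array([489.2, 267. ]), 72, 49, -6.9)
fix [ 177  191   76   81 3695] (array([492.3, 265.3]), 166, 149, -7.4)
```

View pics/crop1.png

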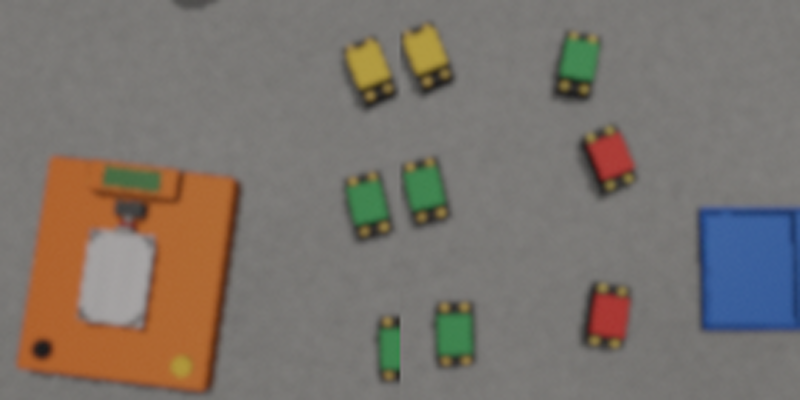

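The crop shows both modules and fixture clearly. The plate lies at about (489,267) mm with yaw -7°, its latch on the +x side, and the module yaws match the numbers. Now I'll move to the first green module.

```bash
cat > d.py <<'E'
# d.py x y z(mm) yaw(deg) ... : shift (cm) and turn (rad) in tool axes; successive targets chained
import sys
from h import *
o=ctrl.get_obs();p=o["tool_pos"]*1000;R=Ro.from_rotvec(o["tool_rot"])
a=list(map(float,sys.argv[1:]));print("at",p.round(1),Ro.as_matrix(R)[:2,0].round(3),"t",round(o["t"],2),"open",round(o["opening"]*1000,1))
for i in range(0,len(a),4):
    x=np.array(a[i:i+3]);y=np.radians(a[i+3]);c,s=np.cos(y),np.sin(y)
    G=Ro.from_matrix([[c,s,0],[s,-c,0],[0,0,-1]])
    print("shift cm",(R.inv().apply(x-p)/10).round(2),"turn",(R.inv()*G).as_rotvec().round(3));p,R=x,G
E
python3 d.py 651 -46 130 -12
```

```text
at [ 228.8 -581.6  231.4] [0.931 0.366] t 0.75 open 85.5
shift cm [ 58.9  -34.39  10.13] turn [0.    0.    0.584]
```

```bash
python3 -m handwheel '[[[58.9,-34.4,10.1],[0,0,0]],[[58.9,-34.4,10.1],[0,0,0]],[[58.9,-34.4,10.1],[0,0,0]],[[58.9,-34.4,10.1],[0,0,0]],[[58.9,-34.4,10.1],[0,0,0]]]' -1 40; python3 -m handwheel '[[[31,-18,5],[0,0,0]],[[31,-18,5],[0,0,0]],[[31,-18,5],[0,0,0]],[[31,-18,5],[0,0,0]],[[31,-18,5],[0,0,0]]]'; python3 d.py 651 -46 130 -12
```

```text
t: 1.38
tool_pos: [0.4212, -0.3372, 0.1856]
tool_rot: [3.086, 0.585, 0.001]
contact_force: [0.9, -0.0, 0.4]
opening: 0.0853
grip_force: 0.0
t: 2.0
tool_pos: [0.6135, -0.0945, 0.1424]
tool_rot: [3.086, 0.585, 0.001]
contact_force: [0.8, -1.7, 0.7]
opening: 0.0852
grip_force: 0.0
at [613.5 -94.5 142.4] [0.931 0.366] t 2.0 open 85.2
shift cm [ 5.26 -3.14  1.24] turn [ 0.    -0.001  0.584]
```

```bash
python3 -m handwheel '[[[5.2,-3.1,1.2],[0,0,0.18]],[[5.2,-3.1,1.2],[0,0,0.36]],[[5.2,-3.1,1.2],[0,0,0.58]],[[5.2,-3.1,1.2],[0,0,0.58]],[[5.2,-3.1,1.2],[0,0,0.58]]]' ; python3 d.py 651 -46 60 -12 651 -46 8 -12
```

```text
t: 2.62
tool_pos: [0.6493, -0.0484, 0.1304]
tool_rot: [-3.125, 0.319, -0.0]
contact_force: [-1.0, -1.3, -0.8]
opening: 0.0855
grip_force: 0.0
at [649.3 -48.4 130.4] [ 0.979 -0.202] t 2.62 open 85.5
shift cm [ 0.11 -0.27  7.04] turn [-0.    -0.     0.006]
shift cm [0.  0.  5.2] turn [0. 0. 0.]
```

```bash
python3 -m handwheel '[[[0.1,-0.2,6],[0,0,0]],[[0.1,-0.2,11],[0,0,0]],[[0.1,-0.2,12.2],[0,0,0]],[[0.1,-0.2,12.2],[0,0,0]]]'; python3 -m handwheel '[[[0,0,0],[0,0,0]],[[0,0,0],[0,0,0]],[[0,0,0],[0,0,0]],[[0,0,0],[0,0,0]],[[0,0,0],[0,0,0]]]' 1 40;  python3 -m handwheel '[[[0,0,0],[0,0,0]],[[0,0,-1],[0,0,0]],[[0,0,-6],[0,0,0]],[[0,0,-8],[0,0,0]]]' 1 40; python3 d.py 482 -186 80 0
```

```text
t: 3.12
tool_pos: [0.6507, -0.0467, 0.0085]
tool_rot: [-3.125, 0.321, 0.001]
contact_force: [-0.2, 0.6, -0.1]
opening: 0.0855
grip_force: 0.0
t: 3.75
tool_pos: [0.6519, -0.0468, 0.01]
tool_rot: [3.125, -0.322, 0.004]
contact_force: [-1.3, 0.5, 5.7]
opening: 0.0297
grip_force: 41.2
t: 4.25
tool_pos: [0.6523, -0.0468, 0.0916]
tool_rot: [3.125, -0.322, 0.007]
contact_force: [0.1, 0.3, -1.7]
opening: 0.0295
grip_force: 40.6
at [652.3 -46.8  91.6] [ 0.979 -0.204] t 4.25 open 29.5
shift cm [-13.84  17.1    1.09] turn [ 0.    -0.005 -0.205]
```

```bash
python3 -m handwheel '[[[-13.8,17.1,1],[0,0,-0.1]],[[-13.8,17.1,1],[0,0,-0.2]],[[-13.8,17.1,1],[0,0,-0.2]],[[-13.8,17.1,1],[0,0,-0.2]],[[-13.8,17.1,1],[0,0,-0.2]]]'; python3 -m handwheel '[[[0,0,0],[0,0,0]]]'; python3 d.py 482 -186 80 0
```

```text
t: 4.88
tool_pos: [0.4788, -0.1866, 0.0775]
tool_rot: [-3.141, 0.013, 0.002]
contact_force: [0.9, 0.3, -1.7]
opening: 0.0297
grip_force: 40.5
t: 5.0
tool_pos: [0.4811, -0.1856, 0.0783]
tool_rot: [-3.141, 0.008, -0.001]
contact_force: [0.2, 0.0, -1.5]
opening: 0.0294
grip_force: 40.5
at [ 481.1 -185.6   78.3] [ 1.    -0.005] t 5.0 open 29.4
shift cm [ 0.09  0.04 -0.17] turn [-0.    -0.    -0.005]
```

```bash
python3 -m handwheel '[[[0,0,3.5],[0,0,0]],[[0,0,5.7],[0,0,0]],[[0,0,6.2],[0,0,0]],[[0,0,6.5],[0,0,0]],[[0,0,6.5],[0,0,0]]]'; python3 -m handwheel '[[[0,0,0],[0,0,0]],[[0,0,0],[0,0,0]],[[0,0,0],[0,0,0]]]' 0;  python3 -m handwheel '[[[0,0,-3],[0,0,0]],[[0,0,-8],[0,0,0]],[[0,0,-8],[0,0,0]]]';python3 -c "
from h import *
im=ctrl.get_image('scene');cv2.imwrite('pics/a.png',cv2.resize(im[120:280,140:400],(780,480)))"; python3 d.py 547.5 78 90 13 547.5 78 8 13
```

```text
t: 5.62
tool_pos: [0.482, -0.1861, 0.0145]
tool_rot: [3.141, -0.007, 0.003]
contact_force: [0.0, 0.0, -0.6]
opening: 0.0296
grip_force: 40.6
t: 6.0
tool_pos: [0.481, -0.186, 0.0138]
tool_rot: [3.141, -0.008, 0.001]
contact_force: [-0.2, 0.3, -0.0]
opening: 0.0428
grip_force: 0.0
t: 6.38
tool_pos: [0.484, -0.1877, 0.0986]
tool_rot: [3.137, -0.008, 0.014]
contact_force: [0.5, 0.7, -0.1]
opening: 0.0426
grip_force: 0.0
at [ 482.4 -186.8   96. ] [ 1.    -0.005] t 6.42 open 43.0
shift cm [  6.37 -26.52   0.56] turn [ 0.003 -0.004 -0.232]
shift cm [0.  0.  8.2] turn [0. 0. 0.]
```

View pics/a.png

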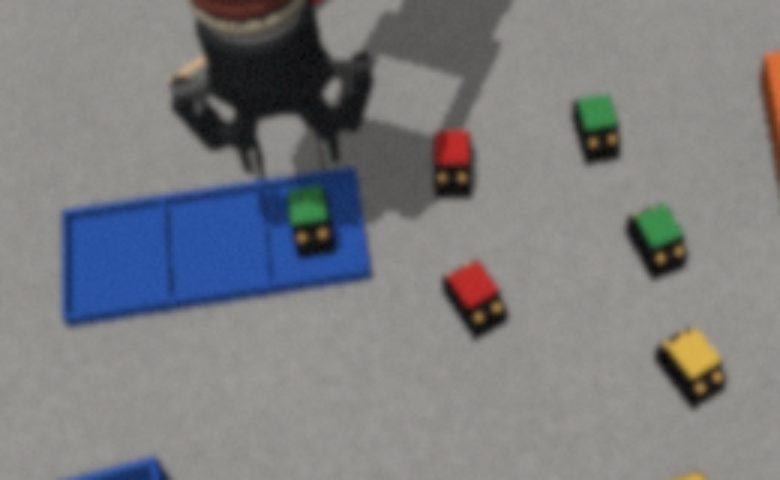

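The green module stands upright in the right-hand compartment, at about (310,220) in the crop. Module B is next.

```bash
python3 -m handwheel '[[[6.4,-26.5,0.5],[0,0,-0.12]],[[6.4,-26.5,0.5],[0,0,-0.23]],[[6.4,-26.5,0.5],[0,0,-0.23]],[[6.4,-26.5,0.5],[0,0,-0.23]],[[6.4,-26.5,0.5],[0,0,-0.23]]]' -1; python3 -m handwheel '[[[0,0,0],[0,0,0]]]';python3 d.py 547.5 78 90 13 547.5 78 8 13
```

```text
t: 7.05
tool_pos: [0.5452, 0.0818, 0.0865]
tool_rot: [-3.12, -0.358, 0.004]
contact_force: [-0.1, -1.4, -0.4]
opening: 0.0854
grip_force: 0.0
t: 7.18
tool_pos: [0.5451, 0.0803, 0.0866]
tool_rot: [-3.121, -0.357, 0.005]
contact_force: [0.2, 0.3, 0.3]
opening: 0.0857
grip_force: 0.0
at [545.1  80.3  86.6] [0.974 0.226] t 7.17 open 85.7
shift cm [ 0.18  0.27 -0.34] turn [-0.001  0.003  0.001]
shift cm [0.  0.  8.2] turn [0. 0. 0.]
```

```bash
python3 -m handwheel '[[[0.2,0.3,5],[0,0,0]],[[0.2,0.3,7.5],[0,0,0]],[[0.2,0.3,7.8],[0,0,0]],[[0.2,0.3,7.8],[0,0,0]]]'; python3 -m handwheel '[[[0,0,0],[0,0,0]],[[0,0,0],[0,0,0]],[[0,0,0],[0,0,0]],[[0,0,0],[0,0,0]],[[0,0,0],[0,0,0]]]' 1 40;  python3 -m handwheel '[[[0,0,0],[0,0,0]],[[0,0,-1],[0,0,0]],[[0,0,-6],[0,0,0]],[[0,0,-8],[0,0,0]],[[0,0,-8],[0,0,0]]]'; python3 -m handwheel '[[[-14,31.6,0],[0,0,0.1]],[[-14,31.6,0],[0,0,0.22]],[[-14,31.6,0],[0,0,0.22]],[[-14,31.6,0],[0,0,0.22]],[[-14,31.6,0],[0,0,0.22]]]'; python3 d.py 482 -263 80 0
```

```text
t: 7.68
tool_pos: [0.549, 0.0756, 0.0107]
tool_rot: [3.122, 0.351, 0.0]
contact_force: [0.7, -0.3, 0.1]
opening: 0.0853
grip_force: 0.0
t: 8.3
tool_pos: [0.5495, 0.0764, 0.0112]
tool_rot: [3.122, 0.353, 0.002]
contact_force: [0.8, -0.2, 4.3]
opening: 0.0294
grip_force: 41.5
t: 8.93
tool_pos: [0.5501, 0.0763, 0.0921]
tool_rot: [3.121, 0.352, 0.006]
contact_force: [-0.8, -0.2, -1.3]
opening: 0.0293
grip_force: 40.9
t: 9.55
tool_pos: [0.4871, -0.2314, 0.0879]
tool_rot: [-3.14, -0.007, 0.004]
contact_force: [0.6, -1.0, -0.8]
opening: 0.0291
grip_force: 40.9
at [ 487.1 -231.4   87.9] [1.    0.005] t 9.55 open 29.1
shift cm [-0.52  3.15  0.79] turn [-0.002  0.003  0.005]
```

```bash
python3 -m handwheel '[[[-0.5,3,0.8],[0,0,0]],[[-0.5,3,0.8],[0,0,0]],[[-0.5,3,0.8],[0,0,0]]]'; python3 d.py 482 -263 80 0
```

```text
t: 9.93
tool_pos: [0.4834, -0.2593, 0.0806]
tool_rot: [-3.139, -0.008, 0.004]
contact_force: [-0.7, 0.3, -0.7]
opening: 0.0288
grip_force: 40.8
at [ 483.4 -259.3   80.6] [1.    0.005] t 9.93 open 28.8
shift cm [-0.14  0.37  0.06] turn [-0.002  0.002  0.005]
```

```bash
python3 -m handwheel '[[[-0.1,0.3,3.5],[0,0,0]],[[-0.1,0.3,5.7],[0,0,0]],[[-0.1,0.3,6.3],[0,0,0]],[[-0.1,0.3,6.6],[0,0,0]],[[-0.1,0.3,6.6],[0,0,0]]]'; python3 -m handwheel '[[[0,0,0],[0,0,0]],[[0,0,0],[0,0,0]],[[0,0,0],[0,0,0]]]' 0;  python3 -m handwheel '[[[0,0,-3],[0,0,0]],[[0,0,-8],[0,0,0]],[[0,0,-8],[0,0,0]]]'; python3 -m handwheel '[[[-4.9,-31.7,0],[0,0,0]],[[-4.9,-31.7,0],[0,0,0]],[[-4.9,-31.7,0],[0,0,0]],[[-4.9,-31.7,0],[0,0,0]],[[-4.9,-31.7,0],[0,0,-0.03]]]' -1; python3 d.py 433 54 90 2
```

```text
t: 10.55
tool_pos: [0.484, -0.2635, 0.0172]
tool_rot: [3.141, 0.008, 0.002]
contact_force: [-0.7, 0.1, -0.8]
opening: 0.0294
grip_force: 40.9
t: 10.92
tool_pos: [0.4835, -0.2637, 0.0168]
tool_rot: [3.141, 0.007, 0.001]
contact_force: [-0.1, -0.0, -0.7]
opening: 0.0427
grip_force: 0.0
t: 11.3
tool_pos: [0.4862, -0.2657, 0.1018]
tool_rot: [3.136, 0.007, 0.013]
contact_force: [-0.1, -0.5, -0.1]
opening: 0.0429
grip_force: 0.0
t: 11.92
tool_pos: [0.433, 0.0469, 0.0957]
tool_rot: [-3.141, -0.055, 0.0]
contact_force: [1.5, -0.3, -0.6]
opening: 0.0852
grip_force: 0.0
at [433.   46.9  95.7] [0.999 0.035] t 11.93 open 85.2
shift cm [ 0.03 -0.71  0.57] turn [-0.  0.  0.]
```

```bash
python3 -m handwheel '[[[0,-0.6,3],[0,0,0]],[[0,-0.6,7.5],[0,0,0]],[[0,-0.6,8.6],[0,0,0]],[[0,-0.6,8.6],[0,0,0]]]'; python3 -m handwheel '[[[0,0,0],[0,0,0]],[[0,0,0],[0,0,0]],[[0,0,0],[0,0,0]],[[0,0,0],[0,0,0]],[[0,0,0],[0,0,0]]]' 1 40;  python3 -m handwheel '[[[0,0,0],[0,0,0]],[[0,0,-1],[0,0,0]],[[0,0,-6],[0,0,0]],[[0,0,-8],[0,0,0]],[[0,0,-8],[0,0,0]]]'; python3 -m handwheel '[[[3.5,39.5,0],[0,0,0]],[[3.5,39.5,0],[0,0,0.03]],[[3.5,39.5,0],[0,0,0.03]],[[3.5,39.5,0],[0,0,0.03]],[[3.5,39.5,0],[0,0,0.03]]]'; python3 -m handwheel '[[[0.8,8.3,0],[0,0,0]],[[0.8,8.3,0],[0,0,0]],[[0.8,8.3,0],[0,0,0]]]'; python3 d.py 482 -340 80 0
```

```text
t: 12.42
tool_pos: [0.4331, 0.051, 0.0097]
tool_rot: [-3.141, -0.054, 0.004]
contact_force: [-0.4, 0.1, -0.5]
opening: 0.0855
grip_force: 0.0
t: 13.05
tool_pos: [0.4349, 0.0511, 0.0115]
tool_rot: [3.141, 0.055, 0.003]
contact_force: [-1.1, 0.6, 5.4]
opening: 0.0295
grip_force: 41.5
t: 13.68
tool_pos: [0.4351, 0.0511, 0.0923]
tool_rot: [3.141, 0.055, 0.007]
contact_force: [-0.2, -0.2, -1.3]
opening: 0.0293
grip_force: 40.7
t: 14.3
tool_pos: [0.471, -0.2603, 0.0882]
tool_rot: [-3.139, -0.007, 0.004]
contact_force: [1.6, -0.1, -0.1]
opening: 0.0296
grip_force: 40.7
t: 14.68
tool_pos: [0.4797, -0.342, 0.0886]
tool_rot: [-3.139, -0.005, 0.003]
contact_force: [-0.4, 0.5, -1.3]
opening: 0.0293
grip_force: 40.7
at [ 479.7 -342.    88.6] [1.    0.003] t 14.68 open 29.3
shift cm [ 0.23 -0.2   0.86] turn [-0.002  0.002  0.003]
```

```bash
python3 -m handwheel '[[[0.2,-0.2,4],[0,0,0]],[[0.2,-0.2,6.4],[0,0,0]],[[0.2,-0.2,7.1],[0,0,0]],[[0.2,-0.2,7.3],[0,0,0]],[[0.2,-0.2,7.3],[0,0,0]]]'; python3 -m handwheel '[[[0,0,0],[0,0,0]],[[0,0,0],[0,0,0]],[[0,0,0],[0,0,0]]]' 0;  python3 -m handwheel '[[[0,0,-3],[0,0,0]],[[0,0,-8.5],[0,0,0]],[[0,0,-8.5],[0,0,0]]]'; python3 -m handwheel '[[[17.6,-41.7,0],[0,0,0]],[[17.6,-41.7,0],[0,0,0]],[[17.6,-41.7,0],[0,0,0]],[[17.6,-41.7,0],[0,0,-0.18]],[[17.6,-41.7,0],[0,0,-0.36]]]' -1; python3 -c "
from h import *
im=ctrl.get_image('scene');cv2.imwrite('pics/b.png',cv2.resize(im[120:280,140:400],(780,480)))"; python3 d.py 657 77 90 21
```

```text
t: 15.3
tool_pos: [0.4833, -0.34, 0.0185]
tool_rot: [3.14, 0.008, 0.002]
contact_force: [-0.5, -0.0, -0.4]
opening: 0.0295
grip_force: 40.7
t: 15.68
tool_pos: [0.4828, -0.3402, 0.0178]
tool_rot: [3.141, 0.007, 0.001]
contact_force: [0.2, 0.3, -0.3]
opening: 0.043
grip_force: 0.0
t: 16.05
tool_pos: [0.4856, -0.3427, 0.1086]
tool_rot: [3.134, 0.007, 0.013]
contact_force: [1.2, -0.9, 1.1]
opening: 0.0429
grip_force: 0.0
t: 16.68
tool_pos: [0.6029, -0.0495, 0.1017]
tool_rot: [-3.088, -0.579, 0.001]
contact_force: [0.8, -0.8, 0.0]
opening: 0.0858
grip_force: 0.0
at [604.8 -42.8 101.9] [0.929 0.371] t 16.73 open 85.5
shift cm [ 9.28 -9.18  1.26] turn [-0.004 -0.003  0.013]
```

View pics/b.png

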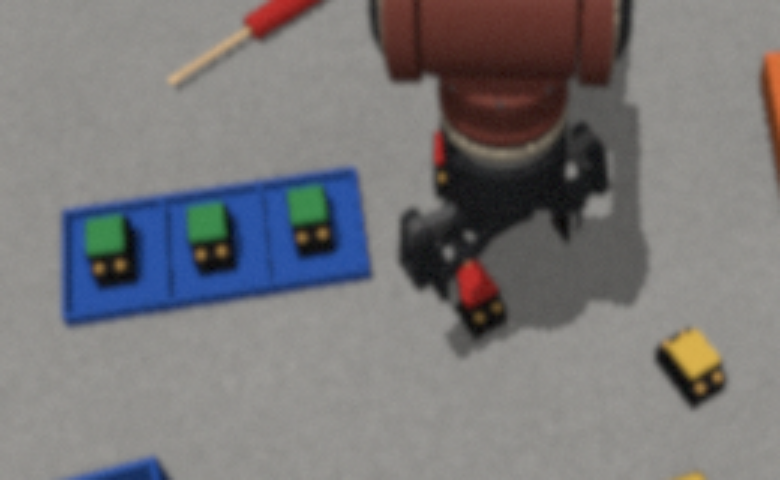

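All three greens stand in their compartments, at about (110,245), (210,235) and (310,218) in the crop, and the rejects haven't moved. Now the yellow module.

```bash
python3 -m handwheel '[[[9.3,-9.2,0.5],[0,0,0]],[[9.3,-9.2,1.2],[0,0,0]],[[9.3,-9.2,1.2],[0,0,0]],[[9.3,-9.2,1.2],[0,0,0]]]'; python3 d.py 657.5 77.5 9 21
```

```text
t: 17.23
tool_pos: [0.6563, 0.0679, 0.0893]
tool_rot: [3.089, 0.571, -0.003]
contact_force: [-0.5, -1.1, 0.2]
opening: 0.0852
grip_force: 0.0
at [656.3  67.9  89.3] [0.934 0.358] t 17.23 open 85.2
shift cm [ 0.47 -0.85  8.03] turn [-0.     0.002 -0.001]
```

```bash
python3 -m handwheel '[[[0.4,-0.8,3],[0,0,0]],[[0.4,-0.8,7],[0,0,0]],[[0.4,-0.8,8],[0,0,0]],[[0.4,-0.8,8],[0,0,0]]]'; python3 -m handwheel '[[[0,0,0],[0,0,0]],[[0,0,0],[0,0,0]],[[0,0,0],[0,0,0]],[[0,0,0],[0,0,0]],[[0,0,0],[0,0,0]]]' 1 80;  python3 -m handwheel '[[[0,0,0],[0,0,0]],[[0,0,-1],[0,0,0]],[[0,0,-6],[0,0,0]],[[0,0,-11],[0,0,0]],[[0,0,-14],[0,0,0]]]'; python3 d.py 489 267 140 -7
```

```text
t: 17.73
tool_pos: [0.6572, 0.0755, 0.0101]
tool_rot: [-3.09, -0.568, 0.002]
contact_force: [0.6, 0.5, 0.4]
opening: 0.0853
grip_force: 0.0
t: 18.35
tool_pos: [0.6588, 0.0767, 0.0118]
tool_rot: [3.089, 0.57, 0.004]
contact_force: [-0.3, -0.1, 6.5]
opening: 0.0286
grip_force: 80.1
t: 18.98
tool_pos: [0.6582, 0.0766, 0.1533]
tool_rot: [3.089, 0.57, 0.004]
contact_force: [1.0, -0.1, -1.8]
opening: 0.0286
grip_force: 79.3
at [658.2  76.6 153.3] [0.934 0.357] t 18.98 open 28.6
shift cm [ -9.02 -23.82   1.29] turn [ 0.    -0.003  0.487]
```

```bash
python3 -m handwheel '[[[-9,-23.8,1],[0,0,0.12]],[[-9,-23.8,1],[0,0,0.24]],[[-9,-23.8,1],[0,0,0.36]],[[-9,-23.8,1],[0,0,0.48]],[[-9,-23.8,1],[0,0,0.48]]]'; python3 -m handwheel '[[[0,0,0],[0,0,0]],[[0,0,0],[0,0,0]]]'
python3 - <<'E'
from h import *
o=ctrl.get_obs()
for n in("top","scene"):
    im=ctrl.get_image(n)
    for ce,ar,m in blobs(im,"yellow",30,260): print(n,np.round(ce,1),ar,np.round(back(n,ce,o["tool_pos"][2]+.029)*1000))
im=ctrl.get_image("scene");cv2.imwrite("pics/c.png",cv2.resize(im[90:240,340:540],(800,600),interpolation=cv2.INTER_CUBIC))
print([(d["position"],d["score"]) for d in ctrl.landmark_of("scene","stage_top")], proj("scene",[.489,.267,.069]))
E
python3 d.py 489 267 140 -7
```

```text
t: 19.6
tool_pos: [0.4852, 0.2689, 0.1393]
tool_rot: [3.136, -0.173, -0.004]
contact_force: [-0.4, -0.0, -1.2]
opening: 0.0285
grip_force: 79.5
t: 19.85
tool_pos: [0.4895, 0.2659, 0.1404]
tool_rot: [3.136, -0.183, 0.0]
contact_force: [-0.2, 0.1, -1.3]
opening: 0.0288
grip_force: 79.5
top [233.1 262.9] 39 [426. 193.]
scene [442.5 129.5] 136 [495. 267.]
scene [ 30.1 159.5] 71 [ 418. -594.]
[([430.1, 155.7], 0.9)] [430.82363964 155.48415783]
at [489.4 266.  140.4] [ 0.993 -0.116] t 20.05 open 28.7
shift cm [-0.05 -0.09  0.04] turn [0.    0.    0.005]
```

View pics/c.png

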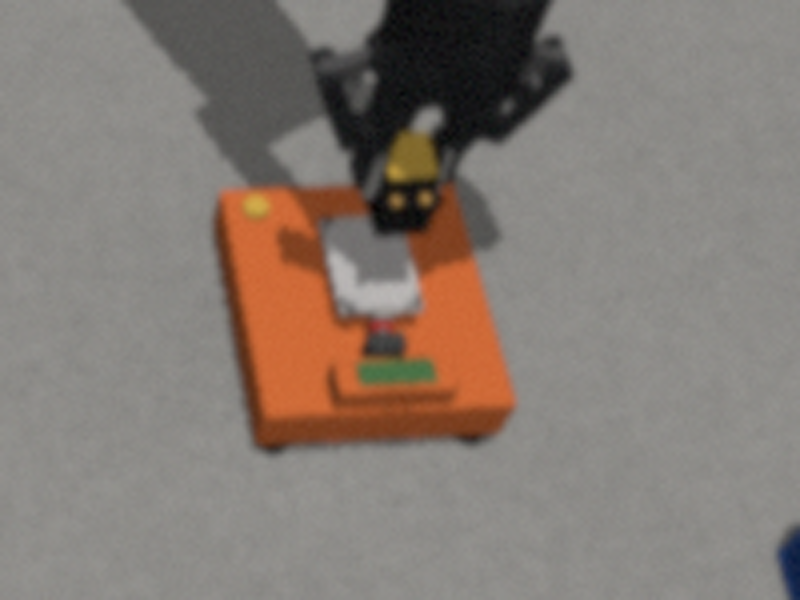

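```bash
python3 -m handwheel '[[[-0.1,-0.1,3],[0,0,0]],[[-0.1,-0.1,5],[0,0,0]],[[-0.1,-0.1,5.6],[0,0,0]],[[-0.1,-0.1,5.6],[0,0,0]]]'; python3 -m handwheel '[[[0,0,0.4],[0,0,0]],[[0,0,0.7],[0,0,0]],[[0,0,0.7],[0,0,0]]]'; python3 -m handwheel '[[[0,0,0.3],[0,0,0]],[[0,0,0.6],[0,0,0]],[[0,0,0.9],[0,0,0]],[[0,0,1.2],[0,0,0]],[[0,0,1.2],[0,0,0]]]'
```

```text
t: 20.55
tool_pos: [0.4877, 0.2678, 0.084]
tool_rot: [3.136, -0.181, -0.001]
contact_force: [0.3, 0.1, -1.5]
opening: 0.0287
grip_force: 79.6
t: 20.92
tool_pos: [0.4888, 0.2684, 0.0802]
tool_rot: [-3.136, 0.18, -0.003]
contact_force: [-4.3, -2.7, 9.4]
opening: 0.0284
grip_force: 81.0
t: 21.55
tool_pos: [0.4911, 0.2695, 0.0715]
tool_rot: [-3.133, 0.18, -0.013]
contact_force: [1.3, -0.5, 0.0]
opening: 0.029
grip_force: 80.0
```

```bash
python3 -m handwheel '[[[0,0,0.2],[0,0,0]],[[0,0,0.4],[0,0,0]],[[0,0,0.5],[0,0,0]],[[0,0,0.5],[0,0,0]]]'; python3 -m handwheel '[[[0,0,0.1],[0,0,0]],[[0,0,0.2],[0,0,0]],[[0,0,0.2],[0,0,0]]]'
```

```text
t: 22.05
tool_pos: [0.4903, 0.269, 0.0663]
tool_rot: [-3.135, 0.18, -0.005]
contact_force: [-10.0, -3.6, 28.0]
opening: 0.0288
grip_force: 83.4
t: 22.42
tool_pos: [0.4904, 0.269, 0.0662]
tool_rot: [-3.136, 0.18, -0.004]
contact_force: [-14.0, -5.6, 37.9]
opening: 0.0284
grip_force: 84.6
```

```bash
python3 -m handwheel '[[[0,0,-0.3],[0,0,0]],[[0,0,-0.3],[0,0,0]]]'; python3 -m handwheel '[[[0,0,0],[0,0,0]],[[0,0,0],[0,0,0]],[[0,0,0],[0,0,0]]]' 0;  python3 -m handwheel '[[[0,0,-2],[0,0,0]],[[0,0,-6],[0,0,0]],[[0,0,-12],[0,0,0]],[[0,0,-12],[0,0,0]]]';python3 -m handwheel '[[[-1,21,-14],[0,0,0]],[[-1,21,-14],[0,0,0]],[[-1,21,-14],[0,0,0]],[[-1,21,-14],[0,0,0]]]'
python3 - <<'E'
from h import *
a=ctrl.get_image("scene");b=ctrl.get_image("top")
for n,im in(("scene",a),("top",b)):
    for ce,ar,m in blobs(im,"yellow",60,260): print(n,np.round(ce,1),ar,np.round(back(n,ce,.095)*1000))
cv2.imwrite("pics/d.png",np.hstack([cv2.resize(a[100:220,370:490],(400,400),interpolation=cv2.INTER_CUBIC),cv2.resize(b[175:285,160:270],(400,400),interpolation=cv2.INTER_CUBIC)]))
cv2.imwrite("pics/e.png",b)
E
```

```text
t: 22.68
tool_pos: [0.4902, 0.2689, 0.0664]
tool_rot: [-3.135, 0.18, -0.006]
contact_force: [-6.6, -2.4, 23.6]
opening: 0.0286
grip_force: 82.5
t: 23.05
tool_pos: [0.4871, 0.2676, 0.0602]
tool_rot: [3.136, -0.181, -0.003]
contact_force: [0.5, -1.0, 0.7]
opening: 0.0425
grip_force: 0.0
t: 23.55
tool_pos: [0.4916, 0.2695, 0.1898]
tool_rot: [-3.131, 0.18, -0.02]
contact_force: [0.1, 1.2, 0.4]
opening: 0.0423
grip_force: 0.0
t: 24.05
tool_pos: [0.4532, 0.0612, 0.3211]
tool_rot: [3.136, -0.18, 0.001]
contact_force: [1.3, -1.1, -0.3]
opening: 0.0429
grip_force: 0.0
scene [434.1 150.1] 127 [493. 267.]
scene [ 30.  159.5] 72 [ 353. -644.]
```

View pics/d.png

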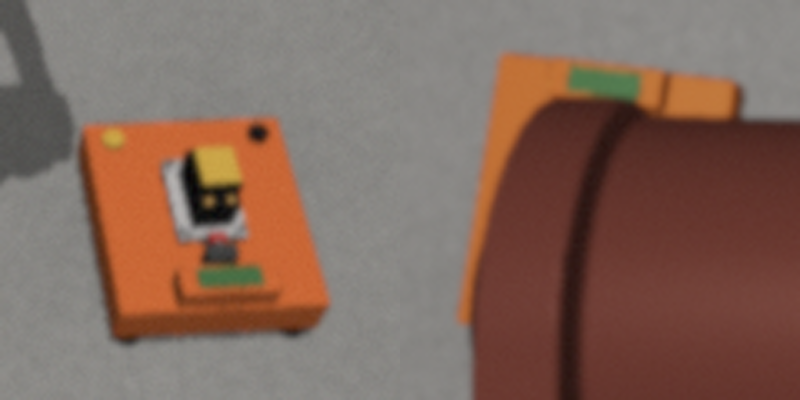

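View pics/e.png

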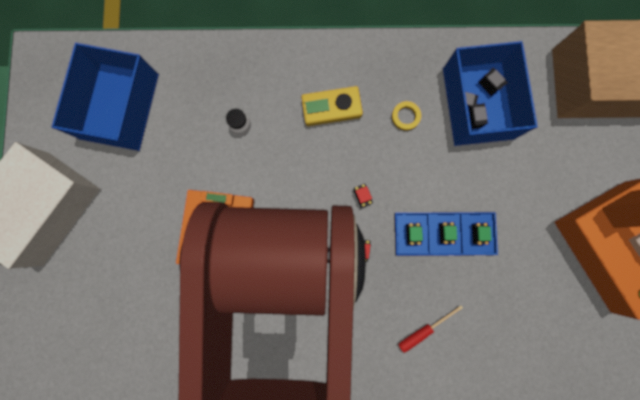

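The yellow module stands on the plate, at about (212,190) in the left crop, and looks slightly off towards +y. I'll clear the arm and compare it with projected outlines.

```bash
python3 -m handwheel '[[[0,25,0],[0,0,0]],[[0,25,0],[0,0,0]],[[0,25,0],[0,0,0]],[[0,25,0],[0,0,0]]]'; python3 -m handwheel '[[[0,25,0],[0,0,0]],[[0,25,0],[0,0,0]],[[0,25,0],[0,0,0]],[[0,25,0],[0,0,0]]]'
python3 - <<'E'
from h import *
out=[]
def box(cx,cy,yaw,a,b,z):
    y=np.radians(yaw);return [(cx+u*a/2*np.cos(y)-v*b/2*np.sin(y),cy+u*a/2*np.sin(y)+v*b/2*np.cos(y),z) for u,v in((1,1),(1,-1),(-1,-1),(-1,1))]
for n,(r,c) in(("scene",(100,370)),("top",(175,150))):
    im=ctrl.get_image(n);k=4
    for ce,ar,m in blobs(cv2.resize(im,None,fx=4,fy=4,interpolation=cv2.INTER_CUBIC),"yellow",900,4500): print(n,np.round(ce/4,1),ar,rect(n,hull(m)/4,.095))
    big=cv2.resize(im[r:r+125,c:c+100],None,fx=k,fy=k,interpolation=cv2.INTER_CUBIC)
    for bx,col in((box(.489,.267,-7,.07,.05,.055),(255,0,255)),(box(.489,.267,-7,.031,.027,.095),(255,255,0))):
        p=np.array([(proj(n,q)-[c,r]+.5)*k for q in bx]).round().astype(np.int32);cv2.polylines(big,[p],True,col,1)
    out.append(big)
cv2.imwrite("pics/f.png",np.hstack(out))
E
```

```text
t: 24.65
tool_pos: [0.4248, -0.1869, 0.3193]
tool_rot: [-3.136, 0.18, 0.0]
contact_force: [1.0, -0.4, 0.8]
opening: 0.0426
grip_force: 0.0
t: 25.15
tool_pos: [0.3964, -0.4354, 0.319]
tool_rot: [-3.135, 0.18, 0.0]
contact_force: [0.9, -0.3, 0.1]
opening: 0.0427
grip_force: 0.0
scene [434.6 150.6] 2040 (array([494.8, 267.8]), 33, 28, -5.6)
scene [ 30.4 159.8] 1148 (array([ 353.7, -643.3]), 24, 23, 28.4)
top [207.9 230.7] 3724 (array([489.8, 265.2]), 38, 29, -6.5)
```

View pics/f.png

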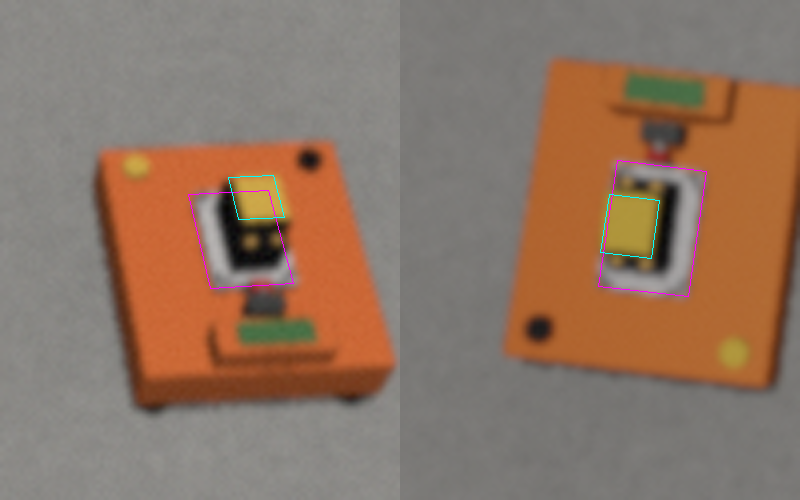

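The overlay shows the plate matching the latched height of 55 mm in both views, with the cap within about 2 mm of the target and aligned. The arm is clear, so I'm handing in.

```bash
python3 -c "
from station import ctrl
print(ctrl.finish_job())"
```

```text
the job is handed in; nothing more can be done
None
```

I handed the job in at about 25 s: the three green modules stand in the tray, one per compartment, the yellow module is upright on the stage within about 2–3 mm of the middle with the stage latched down, and I left the rejects alone; no verdict was returned.

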